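# Open the double-latched fossil specimen case

## Task

Open the specimen case so that the bones in it can be taken out: slide its bolt back off the lid, raise the lid a little until the hidden safety catch under the front lip holds it, ease it slightly down off the catch and push the catch aside, then lift the lid and leave it standing open at 40 degrees or more with the bolt still drawn. Never force the catch, and leave the other things on the table where they are.

Things in the scene. Friction and masses are not known exactly. Their poses are not given: they have to be found in the camera images.
- case: Plywood specimen case fixed to the table, 180 (x) x 240 (y) x 100 mm high, see-through lid in a black frame. Origin: centre of its underside, on the table. z up, -x side is the front (towards the robot), +y its left seen from the robot, hinge along the top of its +x side. A wooden bracket (44 x 65 mm, top at z 104) on its -y wall carries the bolt.
- bolt (a joint): Primary latch: flat steel bolt on the right-hand bracket; its tongue lies over the lid's edge. Metres slid along the case's -y, away from the lid: 0 to 0.004 at the start, stop at 0.032; clear of the lid from 0.018. Needs about 3 N, stays where it is left.
- bolt_grip (a point): On the bolt's upright grip post, 12 mm below its top; moves with the bolt. The post is 14 x 14 mm, top at z 146 mm; the bolt's upper face is at z 116 mm; free air all round. At bolt = 0 it lies at (-30, -152, 134) mm in the case frame.
- lid (a joint): Lid angle, rad: 0 shut, grows as the front rises, stop 1.45. Lid 6 mm thick, 0.3 kg, underside at z 100 mm when shut. Stiff hinge: stays at any angle; 6 to 8 N up at the handle raises it, 2 N down lowers it. With the bolt drawn it rises only 0.04 to 0.135 rad (unknown, differs each time: find it by feel) until the safety catch stops it.
- lid_handle (a point): Middle of the round steel bar handle on the lid: 12 mm thick, 110 mm long along the case's y, on posts at y +-50 mm, axis 35 mm above the lid's upper face. At (-75, 0, 141) mm in the case frame when shut: 165 mm in front of and 41 mm above the hinge line. Its axes turn with the lid.
- lid_hinge (a point): Middle of the hinge line, at (90, 0, 100) mm in the case frame; the lid turns about the case's +y axis through it.
- lid_lip (a point): Middle of the lid's front lip edge, on its underside; moves with the lid. At (-122, 0, 100) mm in the case frame when shut, 32 mm in front of the case's front wall. The catch lies under this lip.
- catch_mid (a point): Fixed point of the case, (-136, 2, 71) mm in its frame: where the middle of the safety catch's tab is at the start, within 9 mm in height and 3 mm in y. The tab is an upright steel plate 8 mm thick (y) and 32 mm tall, from x -118 to -145 mm in the case frame: its last 23 mm peek out from under the lip. It sits on an 8 x 8 mm pin out of the front wall.
- catch_end (a point): Fixed point of the case, (-136, 42, 71) mm in its frame: where the tab's middle is at the end of its travel (hard stop). The catch slides only along the case's y, from near catch_mid to +y (left), 42 mm at most, with about 2.5 N of friction; it stays where left. More than 25 N on it, from the lid pulled up or from a push on the tab, bends it.
- keeper (a point): Lower end of a steel keeper plate hanging 64 mm from the lid, 194 mm from the hinge line; moves with the lid. The catch's pin runs in its L slot. Lid shut, or hard up at its stop (behind a 2.5 mm upstand): pin blocked sideways. Lid lowered 3 to 4.8 mm (best 0.020 rad) from the felt stop: pin slides left freely; 30 mm from its start it is clear and the lid can open.
- glue: Bystander: upright white glue bottle with an orange cap, 56 mm diameter, 150 mm tall; origin at the centre of its underside.
- phone: Bystander: black phone lying flat, 75 x 150 x 10 mm; origin at the centre of its underside.
- brush: Bystander: small brush lying on the table; origin on its underside.
- femur: Bystander: loose long bone, about 145 mm long, 26 mm thick, lying on the table; origin at the middle of its underside.
- rib: Bystander: loose short bone, about 90 mm long, 18 mm thick; origin at the middle of its underside.
- jar: Bystander: squat jar, 60 mm diameter, 75 mm tall; origin at the centre of its underside.
- fragbox: Bystander: open cardboard box, 130 x 170 x 55 mm; origin at the centre of its underside.

How it is judged:
By the outcome, as a careful person would: the job done as asked, in the order asked, and still so for the second after the job is handed in, with the robot touching nothing.
It also fails if it takes over 72 s, if anything falls off the work surface, if the arm or the gripper's body presses on something with over 40 N, if the wrist force passes 120 N, or if a joint passes its speed limit or range.

## Robot

A 6-joint arm with a two-finger parallel gripper is mounted at the origin on the work surface. World frame = base frame: x ahead of the robot, y to its left, z up, the work surface at z = 0. Lengths are in m, angles in degrees, forces in N, time in s.
With the tool pointing down it reaches from about 0.4 to 0.825 m from the base axis. Payload 7 kg.
Tool frame: the origin (TCP) lies on the centre line of the jaws, within the pads' length; the fingertips stand 11 mm ahead of it and the grasp point (between the pads) lies 8 mm behind it; z points along the fingers, y is the line along which they close (so a half turn about z gives the same grasp; the last joint's range is limited). The gripper opens to 88 mm and grips with 3 to 60 N. Pads are 19 mm wide; open, the fingers measure 130 mm over their backs; the gripper's body (78 mm by 193 mm) begins 47 mm behind the grasp point.
Start: joints at [-59.582, 20.546, 0.682, 0, -70.136, -16.507], TCP at [0.162, -0.655, 0.238] pointing down, gripper open.
Joint ranges: [-176.03, 176.03], [-82.01, 121.73], [-58.28, 71.71], [-173.87, 95.51], [-174.79, -0.11], [-173.66, 173.66]. Speed limits (degrees/s): [136.94, 136.94, 172.46, 180, 180, 180].

## Interface

Orientations are given as [roll, pitch, yaw] about the fixed x, y, z axes, in that order (R = Rz(yaw) Ry(pitch) Rx(roll)).
In Python, from plant import r, capture, camera_model, job gives the robot as it stands.
- The arm moves only by the tool drive_tool, never from a script. Its argument "increments" is a list that holds one entry, the list of rows, each a list of 5 numbers: the gripper's target within -1 to 1 (fully open at 1, half-way at 0, shut at -1), then the shift along the tool's x, y, z scaled (see below), then the turn about the tool's z scaled (see below). In form: [[[gripper, tx, ty, tz, roll], ...]]. A call has 1 to 5 rows; each row is the pose to reach, as a shift and turn from the pose commanded when the call began, along the tool's axes at that moment, turning the shorter way round; what a row does not reach only later rows make up. The controller multiplies each number of a shift by 120 mm and each number of a turn by 360 degrees. A row lasts 1/8 s, in which the tool goes at most 62.5 mm and 10.7 degrees, less where a joint would pass 70% of its speed; a pose out of reach is approached as far as the arm can. A call with a number of a shift or a turn outside -1 to 1 is refused whole. A call with a gripper value outside its range is refused whole. The fingers move at their own pace and stop on an object; "squeeze" is the grip in N (left out, the last holds). Time passes only in rows, so rows that repeat a pose let the fingers close. It gives the time, the measured TCP pose, the force, the opening and the grip force at its end, in the units of the state.
- r.get_state(): the state, without advancing time (a new reading comes with each control period).
- capture(name): name is "scene" or "top" or "wrist"; returns the picture (400x640x3 uint8, red, green, blue); there is no depth.
- camera_model(name): a dict with "camera_matrix" (3x3 intrinsics, pixels), "rvec" (rotation vector, rad) and "tvec" (3), from world to camera coordinates, as OpenCV has them. Camera axes: x right, y down, z forward; pixel columns grow to the right and rows downward; lengths in m; the calibration is good to about 2 mm. A picture is of the moment at which its call begins: read the wrist's pose just before it. camera_model takes no time and is no camera call; for the wrist camera it gives the pose at the moment of the call.
- job.close_job(): hands the job in; it is judged then, once.
The state is a dict: "time_s": time; "joints": joint angles; "qd": joint speeds; "joint_torque": joint torques, N m; "tcp_pos": TCP position; "eef_rot": TCP orientation; "contact_force": force on the tool from outside, world axes, zero at the start; "moment": the same for the moment, N m; "gripper_width": finger opening in m; "gripper_force": force on a finger pad.
Only numpy, scipy, OpenCV 4.12 (cv2) and the standard library are available. Lean on these libraries where they do the work, as an engineer would, in place of code of your own. Each camera call takes 0.05 s, during which the arm holds its last target. There are 200 camera calls.

## Working session

There is one attempt and no reset: what is moved stays moved. The work goes in short steps, Python scripts to look and compute and a tool call to move; the robot and the scene stay as the last step left them, time stands still between calls to the robot, and variables do not carry over. Pictures are saved under pics/ and viewed, at most 11 in all, crops included, and the job is handed in when it is done.

Besides the shell and the picture viewer there is one more tool, called as a command line: name --argument value ..., lists and objects as JSON in quotes. drive_tool: Moves the arm, as the interface text tells. Its arguments: {"type":"object","properties":{"increments":{"type":"array"},"squeeze":{"type":"number"}},"required":["increments"]}

```bash
ls; mkdir -p pics; python3 - <<'E'
from plant import r,capture,camera_model
import cv2,numpy as np
print(r.get_state())
a=capture("scene");b=capture("top")
cv2.imwrite("pics/scene0.png",a[:,:,::-1]);cv2.imwrite("pics/top0.png",b[:,:,::-1])
for n in("scene","top","wrist"):
    print(n,camera_model(n))
E
```

```text
pics
{'time_s': 0.0, 'joints': array([-5.95832879e+01,  2.05887044e+01,  6.33731030e-01, -1.83598385e-02,
       -7.01354253e+01, -1.65081189e+01]), 'qd': array([-0.08898978, -0.04639829,  0.0180866 ,  0.10146694, -0.05146399,
        0.05497405]), 'joint_torque': array([ 1.03608563e-03, -5.82722104e+01,  2.93054903e+01,  6.99698836e+00,
        7.00484510e-03, -2.01254147e-04]), 'tcp_pos': array([ 0.16211986, -0.6547613 ,  0.2366587 ]), 'eef_rot': array([ 1.79908423e+02, -9.14099832e-03, -1.66097652e+02]), 'contact_force': array([0.42469394, 0.04976846, 0.22910954]), 'moment': array([-0.01098789, -0.0268193 , -0.02002231]), 'gripper_force': 0.0, 'gripper_width': 0.08768395980599891}
scene {'camera_matrix': array([[382.14439793,   0.        , 320.32064702],
       [  0.        , 382.14439793, 199.70671722],
       [  0.        ,   0.        ,   1.        ]]), 'rvec': array([ 2.0201638 ,  0.83269419, -0.42223473]), 'tvec': array([-0.44944407, -0.13316831,  1.48229568])}
top {'camera_matrix': array([[434.2149746 ,   0.        , 320.78800898],
       [  0.        , 434.2149746 , 199.84622793],
       [  0.        ,   0.        ,   1.        ]]), 'rvec': array([ 2.1865727 , -2.20504263,  0.02508468]), 'tvec': array([0.06513934, 0.56870942, 1.48556577])}
wrist {'camera_matrix': array([[290.6562241 ,   0.        , 319.12776286],
       [  0.        , 290.6562241 , 194.11754189],
       [  0.        ,   0.        ,   1.        ]]), 'rvec': array([-1.82729943, -2.33584335, -0.30880964]), 'tvec': array([ 0.67440424, -0.03162391,  0.39025751])}
```

View pics/top0.png

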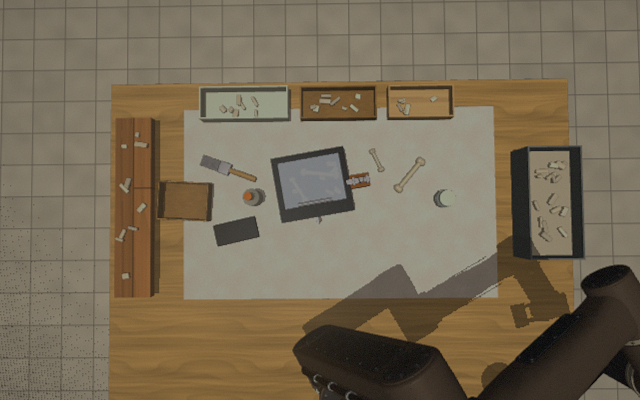

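View pics/scene0.png

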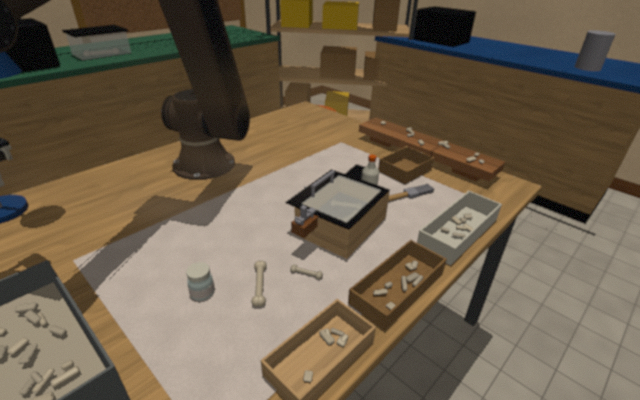

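The top view shows the lid as a black frame with corners near (271,159), (345,147), (355,210), (281,222). The bolt and bracket are at (358,181), the catch tab at (320,220), the handle at (316,203), and the glue bottle at (253,197).

```bash
cat > h.py <<'E'
import cv2,numpy as np
from plant import r,capture,camera_model
def ray(n,uv,m=None):
    m=m or camera_model(n);R=cv2.Rodrigues(m["rvec"])[0]
    c=-R.T@m["tvec"];d=R.T@np.linalg.solve(m["camera_matrix"],[uv[0],uv[1],1]);return c,d
def onz(n,uv,z,m=None):
    c,d=ray(n,uv,m);return c+d*(z-c[2])/d[2]
E
python3 - <<'E'
from h import *
im=cv2.imread("pics/top0.png")
g=im.max(2);mk=(g<60).astype(np.uint8);mk[:,:262]=0;mk[:,365:]=0;mk[:140]=0;mk[230:]=0
mk=cv2.morphologyEx(mk,cv2.MORPH_CLOSE,np.ones((3,3)))
cs=max(cv2.findContours(mk,0,2)[0],key=cv2.contourArea)
W=np.array([onz("top",p[0],.106)[:2] for p in cs])
hull=cv2.convexHull(cs);
rc=cv2.minAreaRect((W*1000).astype(np.float32));print(rc,cv2.boxPoints(rc))
print(cv2.approxPolyDP(hull,4,True).squeeze().tolist())
for uv,z in [((271,159),.106),((345,147),.106),((355,210),.106),((281,222),.106),((320,220),.08),((253,197),.15),((353,181),.146)]: print(uv,onz("top",uv,z).round(4))
cv2.imwrite("pics/c.png",cv2.resize(im[140:240,225:385],None,fx=5,fy=5,interpolation=2))
E
```

```text
((616.7965087890625, 85.61906433105469), (207.5267791748047, 236.1654052734375), 9.899609565734863) [[494.277    184.10432 ]
 [534.8792   -48.5447  ]
 [739.31604  -12.866196]
 [698.7138   219.78284 ]]
[[342, 147], [353, 209], [302, 218], [275, 181], [272, 160]]
(271, 159) [0.6997 0.2195 0.106 ]
(345, 147) [ 0.7363 -0.0208  0.106 ]
(355, 210) [ 0.532  -0.0509  0.106 ]
(281, 222) [0.4953 0.188  0.106 ]
(320, 220) [0.5005 0.0625 0.08  ]
(253, 197) [0.5749 0.2708 0.15  ]
(353, 181) [ 0.6225 -0.0431  0.146 ]
```

View pics/c.png

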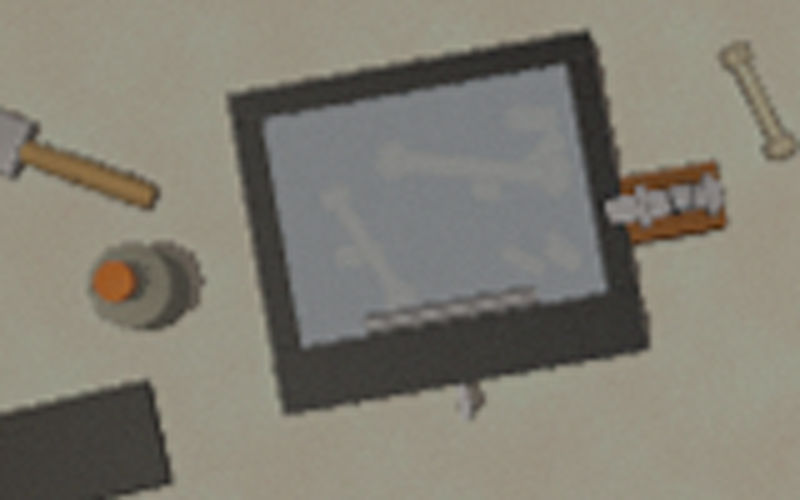

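```bash
cat >> h.py <<'E'
from scipy.spatial.transform import Rotation as Ro
def inc(p,yaw,s=None):
    "normalised increments from measured pose to TCP world p, yaw"
    s=s or r.get_state();R=Ro.from_euler("xyz",s["eef_rot"],degrees=True)
    d=R.inv().apply(np.array(p)-s["tcp_pos"])/.12
    y=(s["eef_rot"][2]-yaw+180)%360-180
    return d.round(3),round(y/360,4)
E
python3 - <<'E'
from h import *
cr=lambda u,v:(225+u/5-.4,140+v/5-.4)
P=np.array([onz("top",cr(*p),.106)[:2] for p in[(228,95),(588,30),(648,345),(287,412)]])
bl,br,fr,fl=P
ey=(bl-br)+(fl-fr);ex=(bl-fl)+(br-fr)
print([np.linalg.norm(v) for v in(bl-br,fl-fr,bl-fl,br-fr)])
a1=np.degrees(np.arctan2(-ey[0],ey[1]));a2=np.degrees(np.arctan2(ex[1],ex[0]))
h=[onz("top",cr(*p),.141)[:2] for p in[(367,325),(535,293)]]
v=h[0]-h[1];a3=np.degrees(np.arctan2(-v[0],v[1]));print(a1,a2,a3,np.linalg.norm(v))
a=np.radians((a1+a2)/2);C=np.array([[np.cos(a),-np.sin(a)],[np.sin(a),np.cos(a)]])
# lid x from -122 to 90 -> mid -16
o1=P.mean(0)-C@[-.016,0];o2=np.mean(h,0)-C@[-.075,0]
print(o1,o2)
for o in(o1,o2):
  for n,p,z in(("post",(685,197),.146),("tab",(472,400),.075),("glue",(110,280),.15)):
    print(n,C.T@(onz("top",cr(*p),z)[:2]-o))
o=(o1+o2)/2
print("bolt",o+C@[-.03,-.152],inc([*(o+C@[-.03,-.152]),.25],np.degrees(a)-180))
E
```

```text
[np.float64(0.23724276336068448), np.float64(0.2367401364705717), np.float64(0.20910179121521383), np.float64(0.20767972405539395)]
9.866582496198864 10.218375008359763 10.29479885825386 0.10765386799531626
[0.63422884 0.08944333] [0.63353888 0.09051505]
post [-0.03340707 -0.15609589]
tab [-1.34495887e-01 -1.13456882e-04]
glue [-0.01883803  0.2079113 ]
post [-0.03291457 -0.1572715 ]
tab [-0.13400338 -0.00128907]
glue [-0.01834553  0.20673568]
bolt [ 0.63084899 -0.06492333] (array([-4.972,  3.833, -0.106]), np.float64(0.0107))
```

drive_tool --increments '[[[1,-0.99,0.77,0,0.0107],[1,-0.99,0.77,0,0.0107],[1,-0.99,0.77,0,0.0107]]]'

```text
time_s: 0.48
tcp_pos: [0.2567, -0.5346, 0.2375]
eef_rot: [180.0, 0.0, -169.8]
contact_force: [0.9, -0.2, 0.4]
gripper_width: 0.0876
gripper_force: 0.0
```

drive_tool --increments '[[[1,-0.99,0.77,0,0],[1,-0.99,0.77,0,0],[1,-0.99,0.77,0,0]]]'

```text
time_s: 0.85
tcp_pos: [0.3577, -0.4229, 0.2375]
eef_rot: [180.0, 0.0, -169.8]
contact_force: [0.6, -0.7, 0.1]
gripper_width: 0.0876
gripper_force: 0.0
```

drive_tool --increments '[[[1,-0.99,0.77,0,0],[1,-0.99,0.77,0,0],[1,-0.99,0.77,0,0]]]'

```text
time_s: 1.23
tcp_pos: [0.4586, -0.3111, 0.2373]
eef_rot: [180.0, -0.0, -169.8]
contact_force: [0.0, 0.3, -0.1]
gripper_width: 0.0876
gripper_force: 0.0
```

drive_tool --increments '[[[1,-0.99,0.77,0,0],[1,-0.99,0.77,0,0],[1,-0.99,0.77,0,0]]]'

```text
time_s: 1.6
tcp_pos: [0.5594, -0.1993, 0.237]
eef_rot: [180.0, -0.0, -169.8]
contact_force: [-0.7, 0.6, -0.4]
gripper_width: 0.088
gripper_force: 0.0
```

```bash
python3 - <<'E'
from h import *
print(inc([.631,-.065,.24],-169.9))
m=camera_model("wrist");c,d=ray("wrist",(320,200),m);print(c,d)
im=capture("wrist");cv2.imwrite("pics/w1.png",im[:,:,::-1])
E
```

```text
(array([-0.785,  0.996, -0.025]), np.float64(0.0002))
[ 0.49056688 -0.21193181  0.384496  ] [ 0.27296256  0.05248678 -0.96080965]
```

View pics/w1.png

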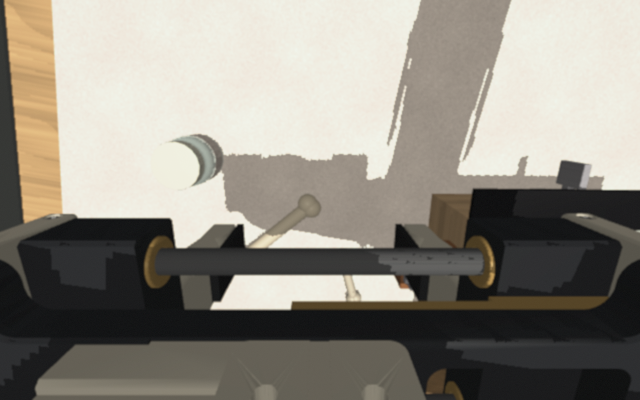

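The wrist view shows the catch tab at about (573,172) and the case's edge on the right. The camera looks from the robot side, with its image upside down. Next I move over the bolt.

drive_tool --increments '[[[1,-0.785,0.98,0,0],[1,-0.785,0.98,0,0],[1,-0.785,0.98,0,0],[1,-0.785,0.98,0,0]]]'

```text
time_s: 2.15
tcp_pos: [0.6303, -0.0684, 0.2368]
eef_rot: [180.0, -0.1, -169.8]
contact_force: [-1.0, -0.2, 0.1]
gripper_width: 0.0879
gripper_force: 0.0
```

```bash
python3 - <<'E'
from h import *
print(r.get_state()["tcp_pos"],inc([.631,-.065,.133],-169.9))
b=capture("wrist");cv2.imwrite("pics/w2.png",b[:,:,::-1])
np.savez("w2.npz",**camera_model("wrist"))
E
```

```text
[ 0.63029795 -0.06836331  0.2368228 ] (array([-0.012,  0.026,  0.865]), np.float64(0.0002))
```

View pics/w2.png

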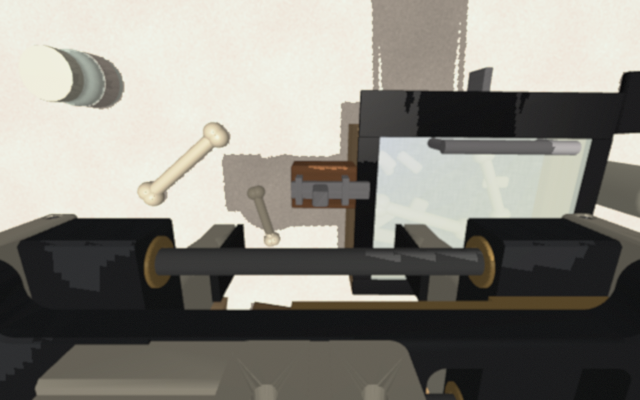

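The picture shows the bolt post's top at about (320,190), the handle from (433,144) to (577,148), the lid's front-right corner at (361,91), and the tab at (481,75).

```bash
cat >> h.py <<'E'
A=np.radians(10.1);O=np.array([.634,.09]);C=np.array([[np.cos(A),-np.sin(A)],[np.sin(A),np.cos(A)]])
def tocase(w):return np.r_[C.T@(np.array(w)[:2]-O),w[2]]
def toworld(c):return np.r_[O+C@np.array(c)[:2],c[2]]
E
python3 - <<'E'
from h import *
m=dict(np.load("w2.npz"))
for n,uv,z in(("post",(320,189),.146),("h1",(433,144),.141),("h2",(577,148),.141),("corner",(361,91),.106),("tabtop",(482,70),.087)):
    w=onz("wrist",uv,z,m);print(n,w.round(4),tocase(w).round(4))
# lid-right side line and post column
im=cv2.imread("pics/w2.png");cv2.imwrite("pics/w2c.png",cv2.resize(im[50:220,280:640],None,fx=2.2,fy=2.2,interpolation=2))
E
```

```text
post [ 0.6191 -0.0708  0.146 ] [-0.0429 -0.1557  0.146 ]
h1 [0.566  0.0149 0.141 ] [-0.0801 -0.062   0.141 ]
h2 [0.5481 0.1337 0.141 ] [-0.0769  0.0581  0.141 ]
corner [ 0.5323 -0.0485  0.106 ] [-0.1244 -0.1185  0.106 ]
tabtop [0.4916 0.063  0.087 ] [-0.1449 -0.0016  0.087 ]
```

View pics/w2c.png

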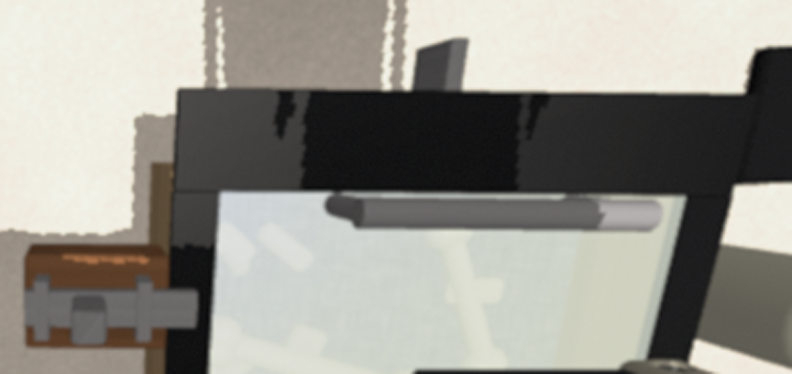

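```bash
sed -i 's/O=np.array(\[.634,.09\])/O=np.array([.632,.0897])/' h.py; python3 - <<'E'
from h import *
m=dict(np.load("w2.npz"))
print("post",tocase(onz("wrist",(320,197.5),.146,m)))
for uv in((455,40),(468,38),(416,50)):
    c,d=ray("wrist",(280+uv[0]/2.2-.3,50+uv[1]/2.2-.3),m);c=tocase(c);d=C.T@d[:2];dz=ray("wrist",(280+uv[0]/2.2-.3,50+uv[1]/2.2-.3),m)[1][2]
    k=(-.145-c[0])/d[0];print(uv,c[1]+k*d[1],c[2]+k*dz)
print(c)
print(inc(toworld([-.033,-.153,.133]),-169.9))
E
```

```text
post [-0.03336704 -0.15571597  0.146     ]
(455, 40) 0.0031496886834909976 0.08558084725428067
(468, 38) 0.005750658040388684 0.09085304274696016
(416, 50) 0.000940646366591219 0.05602053450962813
[-0.09999531 -0.15648412  0.38456909]
(array([0.024, 0.027, 0.867]), np.float64(0.0))
```

drive_tool --increments '[[[1,0.02,0.04,0.5,0],[1,0.02,0.04,0.85,0],[1,0.02,0.04,0.87,0],[1,0.02,0.04,0.87,0]]]'

```text
time_s: 2.7
tcp_pos: [0.6276, -0.0662, 0.1348]
eef_rot: [-180.0, 0.1, -170.0]
contact_force: [0.2, 0.3, 1.4]
gripper_width: 0.0881
gripper_force: 0.0
```

drive_tool --increments '[[[-1,0,0,0,0],[-1,0,0,0,0],[-1,0,0,0,0],[-1,0,0,0,0],[-1,0,0,0,0]]]' --squeeze 8

```text
time_s: 3.32
tcp_pos: [0.6269, -0.0651, 0.1332]
eef_rot: [-180.0, -0.0, -169.9]
contact_force: [0.9, -0.1, -0.0]
gripper_width: 0.0435
gripper_force: 0.0
```

drive_tool --increments '[[[-1,0,0,0,0],[-1,0,0,0,0],[-1,0,0,0,0],[-1,0,0,0,0],[-1,0,0,0,0]]]'

```text
time_s: 3.95
tcp_pos: [0.6269, -0.0655, 0.1331]
eef_rot: [-180.0, -0.0, -169.9]
contact_force: [1.4, -2.1, -1.4]
gripper_width: 0.0142
gripper_force: 8.0
```

drive_tool --increments '[[[-1,0,-0.07,0,0],[-1,0,-0.14,0,0],[-1,0,-0.21,0,0],[-1,0,-0.21,0,0]]]'

```text
time_s: 4.45
tcp_pos: [0.6313, -0.0912, 0.1331]
eef_rot: [-180.0, -0.0, -170.0]
contact_force: [0.8, -2.9, 0.6]
gripper_width: 0.014
gripper_force: 8.0
```

drive_tool --increments '[[[0,0,0,0,0],[0,0,0,0,0],[0,0,0,0,0],[0,0,0,0,0]]]'

```text
time_s: 4.95
tcp_pos: [0.6314, -0.0899, 0.1332]
eef_rot: [-180.0, 0.0, -169.9]
contact_force: [0.2, 0.8, -0.4]
gripper_width: 0.0428
gripper_force: 0.0
```

drive_tool --increments '[[[0,0,0,-0.4,0],[0,0,0,-0.6,0],[0,0,0,-0.6,0]]]'

```text
time_s: 5.32
tcp_pos: [0.6326, -0.0899, 0.2078]
eef_rot: [-180.0, 0.3, -169.9]
contact_force: [-0.0, 0.4, -0.0]
gripper_width: 0.0442
gripper_force: 0.0
```

```bash
python3 - <<'E'
from h import *
print(tocase(r.get_state()["tcp_pos"]),inc(toworld([-.075,0,.205]),-79.9))
b=capture("wrist");cv2.imwrite("pics/w3.png",b[:,:,::-1])
E
```

```text
[-0.03094351 -0.17688254  0.20776938] (array([0.368, 1.474, 0.021]), np.float64(-0.25))
```

drive_tool --increments '[[[1,0.2,0.5,0,-0.029],[1,0.37,1,0,-0.058],[1,0.37,1,0,-0.087],[1,0.37,1,0,-0.116],[1,0.37,1,0,-0.145]]]'

```text
time_s: 6.0
tcp_pos: [0.5658, 0.0207, 0.204]
eef_rot: [179.9, -0.1, -117.4]
contact_force: [-0.9, 0.7, -0.0]
gripper_width: 0.0855
gripper_force: 0.0
```

```bash
python3 - <<'E'
from h import *
print(inc(toworld([-.0755,-.002,.205]),-79.9))
E
```

```text
(array([-0.368,  0.264, -0.008]), np.float64(-0.104))
```

View pics/w3.png

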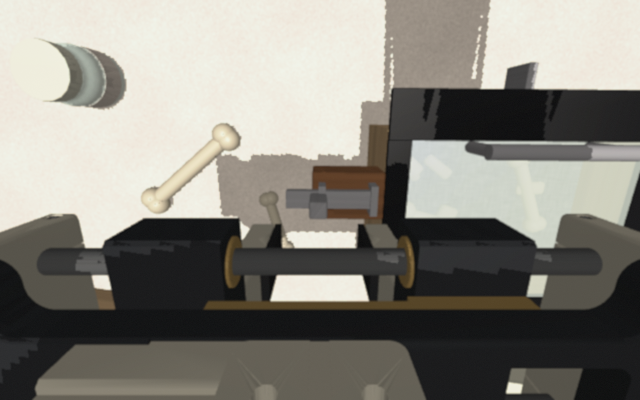

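The picture shows the bolt drawn: its tongue ends at (378,200), clear of the lid edge at 390. Next is the handle.

drive_tool --increments '[[[1,-0.2,0.13,0,-0.029],[1,-0.37,0.265,0,-0.058],[1,-0.37,0.265,0,-0.087],[1,-0.37,0.265,0,-0.104],[1,-0.37,0.265,0,-0.104]]]'

```text
time_s: 6.62
tcp_pos: [0.5586, 0.0744, 0.2041]
eef_rot: [179.9, -0.0, -80.3]
contact_force: [1.0, -0.6, 0.8]
gripper_width: 0.0876
gripper_force: 0.0
```

drive_tool --increments '[[[1,0,0,0.3,0],[1,0,0,0.59,0],[1,0,0,0.59,0],[1,0,0,0.59,0]]]'

```text
time_s: 7.12
tcp_pos: [0.5598, 0.0745, 0.1353]
eef_rot: [-180.0, -0.0, -80.4]
contact_force: [0.3, 0.0, 0.7]
gripper_width: 0.0876
gripper_force: 0.0
```

drive_tool --increments '[[[-1,0,0,0,0],[-1,0,0,0,0],[-1,0,0,0,0],[-1,0,0,0,0],[-1,0,0,0,0]]]' --squeeze 12

```text
time_s: 7.75
tcp_pos: [0.5591, 0.0745, 0.1344]
eef_rot: [-180.0, 0.0, -80.3]
contact_force: [0.1, -0.3, -0.0]
gripper_width: 0.0434
gripper_force: 0.0
```

drive_tool --increments '[[[-1,0,0,0,0],[-1,0,0,0,0],[-1,0,0,0,0],[-1,0,0,0,0],[-1,0,0,0,0]]]'

```text
time_s: 8.38
tcp_pos: [0.559, 0.0745, 0.1343]
eef_rot: [180.0, 0.0, -80.3]
contact_force: [-1.3, -0.0, -0.1]
gripper_width: 0.0117
gripper_force: 12.0
```

drive_tool --increments '[[[-1,0,-0.004,-0.014,0],[-1,0,-0.008,-0.028,0],[-1,0,-0.011,-0.042,0],[-1,0,-0.011,-0.042,0]]]'

```text
time_s: 8.88
tcp_pos: [0.5602, 0.0747, 0.1393]
eef_rot: [180.0, -0.0, -80.3]
contact_force: [0.1, -0.3, -5.4]
gripper_width: 0.0114
gripper_force: 12.0
```

drive_tool --increments '[[[-1,0,-0.003,-0.008,0],[-1,0,-0.003,-0.008,0],[-1,0,-0.003,-0.008,0]]]'

```text
time_s: 9.25
tcp_pos: [0.5605, 0.0747, 0.1403]
eef_rot: [180.0, -0.0, -80.3]
contact_force: [-1.8, -0.2, -5.6]
gripper_width: 0.011
gripper_force: 12.0
```

drive_tool --increments '[[[-1,0,-0.003,-0.008,0],[-1,0,-0.003,-0.008,0],[-1,0,-0.003,-0.008,0]]]'

```text
time_s: 9.62
tcp_pos: [0.5608, 0.0747, 0.1413]
eef_rot: [180.0, -0.0, -80.3]
contact_force: [-3.1, 0.4, -4.8]
gripper_width: 0.0116
gripper_force: 12.0
```

drive_tool --increments '[[[-1,0,-0.003,-0.008,0],[-1,0,-0.003,-0.008,0],[-1,0,-0.003,-0.008,0]]]'

```text
time_s: 10.0
tcp_pos: [0.5611, 0.0748, 0.1422]
eef_rot: [180.0, -0.0, -80.3]
contact_force: [-4.8, -0.2, -3.2]
gripper_width: 0.0113
gripper_force: 12.0
```

drive_tool --increments '[[[-1,0,0.001,-0.008,0],[-1,0,0.001,-0.008,0],[-1,0,0.001,-0.008,0]]]'

```text
time_s: 10.38
tcp_pos: [0.5614, 0.0748, 0.1434]
eef_rot: [-180.0, -0.0, -80.3]
contact_force: [-4.2, -0.5, -3.5]
gripper_width: 0.0115
gripper_force: 12.0
```

drive_tool --increments '[[[-1,0,-0.002,-0.008,0],[-1,0,-0.002,-0.008,0],[-1,0,-0.002,-0.008,0]]]'

```text
time_s: 10.75
tcp_pos: [0.5617, 0.0749, 0.1443]
eef_rot: [-180.0, -0.0, -80.3]
contact_force: [-4.3, -1.2, -3.5]
gripper_width: 0.0115
gripper_force: 12.0
```

drive_tool --increments '[[[-1,0,-0.001,-0.008,0],[-1,0,-0.001,-0.008,0],[-1,0,-0.001,-0.008,0]]]'

```text
time_s: 11.12
tcp_pos: [0.5619, 0.075, 0.1453]
eef_rot: [-180.0, -0.0, -80.3]
contact_force: [-2.9, -0.3, -4.0]
gripper_width: 0.011
gripper_force: 12.0
```

drive_tool --increments '[[[-1,0,-0.001,-0.008,0],[-1,0,-0.001,-0.008,0],[-1,0,-0.001,-0.008,0]]]'

```text
time_s: 11.5
tcp_pos: [0.5622, 0.075, 0.1463]
eef_rot: [-180.0, -0.0, -80.3]
contact_force: [0.2, -0.9, -5.8]
gripper_width: 0.0119
gripper_force: 12.0
```

drive_tool --increments '[[[-1,0,-0.002,-0.008,0],[-1,0,-0.002,-0.008,0],[-1,0,-0.002,-0.008,0]]]'

```text
time_s: 11.88
tcp_pos: [0.5625, 0.0751, 0.1473]
eef_rot: [-179.9, 0.0, -80.3]
contact_force: [2.1, -0.9, -5.6]
gripper_width: 0.0115
gripper_force: 12.0
```

drive_tool --increments '[[[-1,0,-0.002,-0.008,0],[-1,0,-0.002,-0.008,0],[-1,0,-0.002,-0.008,0]]]'

```text
time_s: 12.25
tcp_pos: [0.5628, 0.0752, 0.1483]
eef_rot: [-179.9, 0.0, -80.3]
contact_force: [4.3, -0.4, -5.9]
gripper_width: 0.0115
gripper_force: 12.0
```

drive_tool --increments '[[[-1,0,-0.004,-0.008,0],[-1,0,-0.004,-0.008,0],[-1,0,-0.004,-0.008,0]]]'

```text
time_s: 12.62
tcp_pos: [0.5631, 0.0752, 0.1491]
eef_rot: [-180.0, 0.0, -80.3]
contact_force: [4.0, -1.4, -6.9]
gripper_width: 0.0114
gripper_force: 12.0
```

drive_tool --increments '[[[-1,0,-0.003,-0.008,0],[-1,0,-0.003,-0.008,0],[-1,0,-0.003,-0.008,0]]]'

```text
time_s: 13.0
tcp_pos: [0.5632, 0.0752, 0.1495]
eef_rot: [180.0, 0.0, -80.3]
contact_force: [6.0, -0.1, -10.9]
gripper_width: 0.0118
gripper_force: 12.0
```

drive_tool --increments '[[[-1,0,-0.005,-0.004,0],[-1,0,-0.005,-0.004,0],[-1,0,-0.005,-0.004,0]]]'

```text
time_s: 13.38
tcp_pos: [0.5632, 0.0752, 0.1496]
eef_rot: [179.9, 0.0, -80.3]
contact_force: [5.1, -2.2, -15.9]
gripper_width: 0.0118
gripper_force: 12.0
```

drive_tool --increments '[[[-1,0,0.001,0.018,0],[-1,0,0.003,0.036,0],[-1,0,0.003,0.036,0],[-1,0,0.003,0.036,0]]]'

```text
time_s: 13.88
tcp_pos: [0.5625, 0.075, 0.1469]
eef_rot: [179.9, -0.0, -80.3]
contact_force: [-6.1, 0.2, 2.0]
gripper_width: 0.0113
gripper_force: 12.0
```

drive_tool --increments '[[[-1,0,0.005,0.006,0],[-1,0,0.005,0.006,0],[-1,0,0.005,0.006,0]]]'

```text
time_s: 14.25
tcp_pos: [0.5623, 0.075, 0.1464]
eef_rot: [180.0, -0.0, -80.3]
contact_force: [-5.8, -0.3, 2.9]
gripper_width: 0.0115
gripper_force: 12.0
```

drive_tool --increments '[[[1,0,0,0,0],[1,0,0,0,0],[1,0,0,0,0],[1,0,0,0,0],[1,0,0,0,0]]]'

```text
time_s: 14.88
tcp_pos: [0.5629, 0.0751, 0.1454]
eef_rot: [-180.0, -0.0, -80.3]
contact_force: [0.6, 0.6, -0.4]
gripper_width: 0.0558
gripper_force: 0.0
```

drive_tool --increments '[[[1,0,0,-0.3,0],[1,0,0,-0.6,0],[1,0,0,-0.6,0],[1,0,0,-0.6,0]]]'

```text
time_s: 15.38
tcp_pos: [0.5625, 0.0751, 0.217]
eef_rot: [180.0, 0.0, -80.3]
contact_force: [-0.6, 0.1, 0.7]
gripper_width: 0.0872
gripper_force: 0.0
```

```bash
python3 - <<'E'
from h import *
print(inc(toworld([-.139,-.045,.2]),-169.9))
E
```

```text
(array([0.361, 0.564, 0.142]), np.float64(0.2489))
```

drive_tool --increments '[[[-1,0.36,0.565,0.14,0.029],[-1,0.36,0.565,0.14,0.058],[-1,0.36,0.565,0.14,0.087],[-1,0.36,0.565,0.14,0.116],[-1,0.36,0.565,0.14,0.145]]]'

```text
time_s: 16.0
tcp_pos: [0.5025, 0.0208, 0.1994]
eef_rot: [179.9, -0.1, -132.9]
contact_force: [0.8, 0.1, 0.2]
gripper_width: 0.0433
gripper_force: 0.0
```

drive_tool --increments '[[[-1,0,0,0,0.029],[-1,0,0,0,0.058],[-1,0,0,0,0.087],[-1,0,0,0,0.104],[-1,0,0,0,0.104]]]'

```text
time_s: 16.62
tcp_pos: [0.5026, 0.0209, 0.1995]
eef_rot: [-180.0, -0.1, -169.9]
contact_force: [-0.5, -0.0, -0.3]
gripper_width: 0.0007
gripper_force: 0.0
```

```bash
python3 - <<'E'
from h import *
s=r.get_state();print(s["gripper_width"],inc(toworld([-.139,-.045,.08]),-169.9))
c,R=toworld([-.134,0,.087]),Ro.from_rotvec(camera_model("wrist")["rvec"])
b=capture("wrist");cv2.imwrite("pics/w4.png",b[:,:,::-1])
E
```

```text
0.0006787247350155028 (array([-0.005,  0.001,  0.996]), np.float64(-0.0))
```

View pics/w4.png

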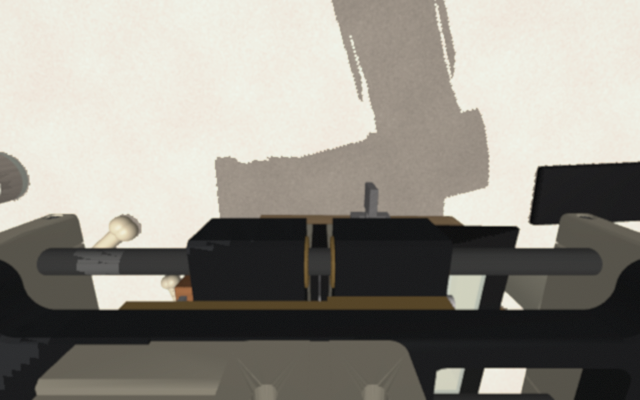

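The picture shows the tab at about (371,200), roughly 45 mm to the left (case +y) of the closed fingers, so the way down is clear.

drive_tool --increments '[[[-1,0,0,0.3,0],[-1,0,0,0.6,0],[-1,0,0,0.8,0],[-1,0,0,0.8,0]]]'

```text
time_s: 17.18
tcp_pos: [0.5018, 0.0205, 0.1028]
eef_rot: [-179.9, -0.3, -169.8]
contact_force: [0.2, -0.4, 0.1]
gripper_width: 0.0003
gripper_force: 0.0
```

drive_tool --increments '[[[-1,0,0,0.1,0],[-1,0,0,0.19,0],[-1,0,0,0.19,0]]]'

```text
time_s: 17.55
tcp_pos: [0.5028, 0.021, 0.0813]
eef_rot: [-180.0, -0.1, -169.9]
contact_force: [0.4, 0.7, 0.5]
gripper_width: 0.0006
gripper_force: 0.0
```

drive_tool --increments '[[[-1,0,0.05,0,0],[-1,0,0.1,0,0],[-1,0,0.1,0,0]]]'

```text
time_s: 17.92
tcp_pos: [0.5013, 0.0336, 0.0822]
eef_rot: [180.0, 0.0, -169.9]
contact_force: [0.5, 0.4, -0.2]
gripper_width: 0.0008
gripper_force: 0.0
```

drive_tool --increments '[[[-1,0,0.03,0,0],[-1,0,0.05,0,0],[-1,0,0.05,0,0]]]'

```text
time_s: 18.3
tcp_pos: [0.5001, 0.039, 0.0818]
eef_rot: [180.0, 0.0, -169.9]
contact_force: [0.3, 0.4, 0.2]
gripper_width: 0.0005
gripper_force: 0.0
```

drive_tool --increments '[[[-1,0,0.01,0,0],[-1,0,0.02,0,0],[-1,0,0.02,0,0]]]'

```text
time_s: 18.68
tcp_pos: [0.4996, 0.0412, 0.0818]
eef_rot: [-180.0, -0.0, -169.9]
contact_force: [0.5, -0.9, 0.2]
gripper_width: 0.0002
gripper_force: 0.0
```

drive_tool --increments '[[[-1,0,0.01,0,0],[-1,0,0.02,0,0],[-1,0,0.02,0,0]]]'

```text
time_s: 19.05
tcp_pos: [0.4993, 0.0436, 0.0818]
eef_rot: [180.0, 0.0, -169.9]
contact_force: [-0.0, -0.0, 0.1]
gripper_width: 0.0006
gripper_force: 0.0
```

drive_tool --increments '[[[-1,0,0.01,0,0],[-1,0,0.02,0,0],[-1,0,0.02,0,0]]]'

```text
time_s: 19.42
tcp_pos: [0.4988, 0.046, 0.0818]
eef_rot: [180.0, -0.0, -169.9]
contact_force: [-0.3, -0.7, 0.6]
gripper_width: 0.0005
gripper_force: 0.0
```

drive_tool --increments '[[[-1,0,0.01,0,0],[-1,0,0.02,0,0],[-1,0,0.02,0,0]]]'

```text
time_s: 19.8
tcp_pos: [0.4984, 0.0484, 0.0818]
eef_rot: [180.0, 0.0, -169.9]
contact_force: [0.9, 0.5, 1.1]
gripper_width: 0.0008
gripper_force: 0.0
```

drive_tool --increments '[[[-1,0,0.01,0,0],[-1,0,0.02,0,0],[-1,0,0.02,0,0]]]'

```text
time_s: 20.18
tcp_pos: [0.498, 0.0507, 0.0818]
eef_rot: [-180.0, -0.0, -169.9]
contact_force: [0.4, -0.3, -0.2]
gripper_width: 0.0007
gripper_force: 0.0
```

drive_tool --increments '[[[-1,0,0.01,0,0],[-1,0,0.02,0,0],[-1,0,0.02,0,0]]]'

```text
time_s: 20.55
tcp_pos: [0.4976, 0.053, 0.0818]
eef_rot: [-180.0, -0.0, -169.9]
contact_force: [0.5, -2.1, 0.1]
gripper_width: 0.0003
gripper_force: 1.2
```

```bash
python3 - <<'E'
from h import *
print(tocase(r.get_state()["tcp_pos"]))
b=capture("wrist");cv2.imwrite("pics/w5.png",cv2.resize(b[120:330,200:520,::-1],None,fx=2,fy=2))
E
```

```text
[-0.1387853  -0.01258345  0.08179524]
```

View pics/w5.png

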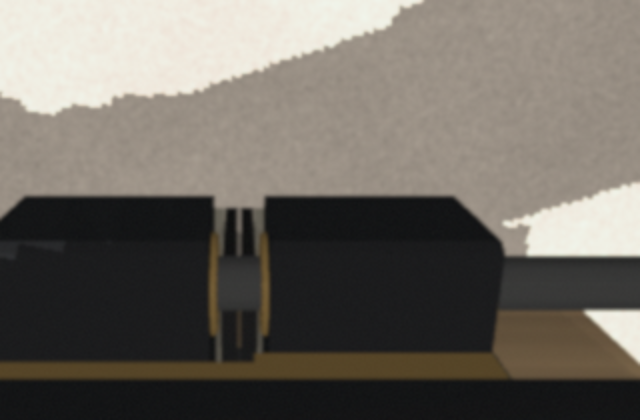

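The tab is hidden behind the fingers in this view, but a 2 N reading shows contact has begun at case y of about -12.6 mm. I'll push in small steps.

drive_tool --increments '[[[-1,0,0.01,0,0],[-1,0,0.02,0,0],[-1,0,0.02,0,0]]]'

```text
time_s: 20.98
tcp_pos: [0.4971, 0.0555, 0.0818]
eef_rot: [180.0, -0.0, -169.9]
contact_force: [1.4, -2.0, 0.3]
gripper_width: 0.0002
gripper_force: 1.0
```

drive_tool --increments '[[[-1,0,0.008,0,0],[-1,0,0.016,0,0],[-1,0,0.016,0,0]]]'

```text
time_s: 21.35
tcp_pos: [0.4969, 0.0574, 0.0818]
eef_rot: [180.0, 0.0, -169.9]
contact_force: [1.1, -1.8, -1.4]
gripper_width: 0.0003
gripper_force: 1.0
```

drive_tool --increments '[[[-1,0,0.02,0,0],[-1,0,0.04,0,0],[-1,0,0.06,0,0],[-1,0,0.06,0,0]]]'

```text
time_s: 21.85
tcp_pos: [0.4956, 0.0647, 0.0818]
eef_rot: [180.0, 0.0, -169.9]
contact_force: [1.8, -1.0, -0.3]
gripper_width: 0.0002
gripper_force: 0.4
```

drive_tool --increments '[[[-1,0,0.02,0,0],[-1,0,0.04,0,0],[-1,0,0.06,0,0],[-1,0,0.06,0,0]]]'

```text
time_s: 22.35
tcp_pos: [0.4943, 0.0717, 0.0818]
eef_rot: [180.0, 0.0, -169.9]
contact_force: [1.2, -0.3, -0.2]
gripper_width: 0.0007
gripper_force: 0.4
```

drive_tool --increments '[[[-1,0,0.02,0,0],[-1,0,0.04,0,0],[-1,0,0.06,0,0],[-1,0,0.06,0,0]]]'

```text
time_s: 22.85
tcp_pos: [0.493, 0.0788, 0.0818]
eef_rot: [180.0, 0.0, -169.9]
contact_force: [0.9, -1.4, 0.7]
gripper_width: 0.0004
gripper_force: 0.4
```

drive_tool --increments '[[[-1,0,0.02,0,0],[-1,0,0.04,0,0],[-1,0,0.06,0,0],[-1,0,0.06,0,0]]]'

```text
time_s: 23.35
tcp_pos: [0.4918, 0.0859, 0.0818]
eef_rot: [180.0, 0.0, -169.9]
contact_force: [0.6, 0.2, 1.1]
gripper_width: 0.0005
gripper_force: 0.4
```

```bash
python3 - <<'E'
from h import *
print(tocase(r.get_state()["tcp_pos"]))
E
```

```text
[-0.13874385  0.02084014  0.08181281]
```

drive_tool --increments '[[[-1,0,0.01,0,0],[-1,0,0.018,0,0],[-1,0,0.018,0,0]]]'

```text
time_s: 23.72
tcp_pos: [0.4914, 0.0878, 0.0818]
eef_rot: [180.0, 0.0, -169.9]
contact_force: [1.4, -2.1, -0.3]
gripper_width: 0.0003
gripper_force: 0.9
```

drive_tool --increments '[[[-1,0,-0.05,0,0],[-1,0,-0.08,0,0],[-1,0,-0.08,-0.4,0],[-1,0,-0.08,-0.8,0],[-1,0,-0.08,-1,0]]]'

```text
time_s: 24.35
tcp_pos: [0.4939, 0.0784, 0.2045]
eef_rot: [179.9, 0.2, -169.9]
contact_force: [1.1, 0.0, -0.3]
gripper_width: 0.0001
gripper_force: 0.0
```

```bash
python3 - <<'E'
from h import *
print(inc([.5625,.075,.215],-80.3))
b=capture("wrist");cv2.imwrite("pics/w6.png",b[:,:,::-1])
E
```

```text
(array([-0.558, -0.128, -0.086]), np.float64(-0.249))
```

View pics/w6.png

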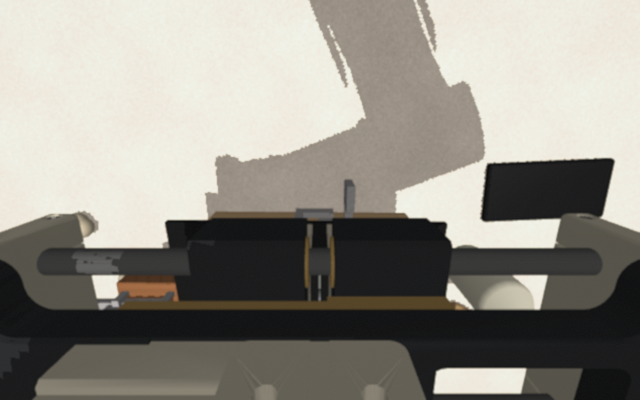

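The tab now stands at (349,198), to the left of the keeper plate at (296–333, 214), so the catch is clear. Back to the handle.

drive_tool --increments '[[[1,-0.56,-0.128,-0.086,-0.029],[1,-0.56,-0.128,-0.086,-0.058],[1,-0.56,-0.128,-0.086,-0.087],[1,-0.56,-0.128,-0.086,-0.116],[1,-0.56,-0.128,-0.086,-0.145]]]'

```text
time_s: 25.02
tcp_pos: [0.5617, 0.0746, 0.2116]
eef_rot: [180.0, -0.0, -117.4]
contact_force: [-0.1, -0.1, -0.8]
gripper_width: 0.0452
gripper_force: 0.0
```

drive_tool --increments '[[[1,0,0,0,-0.029],[1,0,0,0,-0.058],[1,0,0,0,-0.087],[1,0,0,0,-0.104],[1,0,0,0,-0.104]]]'

```text
time_s: 25.65
tcp_pos: [0.5617, 0.0747, 0.2118]
eef_rot: [180.0, 0.0, -80.4]
contact_force: [0.9, 0.1, 0.7]
gripper_width: 0.087
gripper_force: 0.0
```

drive_tool --increments '[[[1,0,0,0.3,0],[1,0,0,0.57,0],[1,0,0,0.57,0],[1,0,0,0.57,0]]]'

```text
time_s: 26.15
tcp_pos: [0.5627, 0.075, 0.1448]
eef_rot: [-179.9, -0.0, -80.3]
contact_force: [0.7, -0.0, 0.3]
gripper_width: 0.0876
gripper_force: 0.0
```

drive_tool --increments '[[[-1,0,0,0,0],[-1,0,0,0,0],[-1,0,0,0,0],[-1,0,0,0,0],[-1,0,0,0,0]]]' --squeeze 12

```text
time_s: 26.78
tcp_pos: [0.5619, 0.0749, 0.1438]
eef_rot: [-180.0, 0.0, -80.3]
contact_force: [-0.1, 0.4, -0.5]
gripper_width: 0.0433
gripper_force: 0.0
```

drive_tool --increments '[[[-1,0,0,0,0],[-1,0,0,0,0],[-1,0,0,0,0],[-1,0,0,0,0],[-1,0,0,0,0]]]'

```text
time_s: 27.4
tcp_pos: [0.5622, 0.075, 0.1437]
eef_rot: [-180.0, 0.0, -80.3]
contact_force: [1.7, -0.2, -2.2]
gripper_width: 0.0111
gripper_force: 12.0
```

```bash
python3 - <<'E'
import numpy as np
f=lambda t:np.array([-165*np.cos(t)+41*np.sin(t),165*np.sin(t)+41*np.cos(t)])
t0=.073;p=f(t0)
for t in(.11,.15,.2,.25,.3,.35,.4,.45,.5,.55,.6,.65,.7,.75,.8,.85): print(t,(-(f(t)-p)/120).round(3))
E
```

```text
0.11 [-0.017 -0.05 ]
0.15 [-0.038 -0.102]
0.2 [-0.067 -0.167]
0.25 [-0.099 -0.23 ]
0.3 [-0.134 -0.292]
0.35 [-0.172 -0.351]
0.4 [-0.213 -0.409]
0.45 [-0.257 -0.465]
0.5 [-0.304 -0.518]
0.55 [-0.353 -0.569]
0.6 [-0.405 -0.617]
0.65 [-0.459 -0.663]
0.7 [-0.515 -0.706]
0.75 [-0.573 -0.746]
0.8 [-0.634 -0.783]
0.85 [-0.696 -0.817]
```

drive_tool --increments '[[[-1,0,-0.006,-0.02,0],[-1,0,-0.011,-0.035,0],[-1,0,-0.015,-0.048,0],[-1,0,-0.015,-0.048,0]]]'

```text
time_s: 27.9
tcp_pos: [0.5639, 0.0753, 0.1491]
eef_rot: [180.0, 0.0, -80.3]
contact_force: [5.2, -0.2, -6.7]
gripper_width: 0.0115
gripper_force: 12.0
```

drive_tool --increments '[[[-1,0,-0.01,-0.02,0],[-1,0,-0.018,-0.04,0],[-1,0,-0.024,-0.054,0],[-1,0,-0.024,-0.054,0]]]'

```text
time_s: 28.4
tcp_pos: [0.5665, 0.0757, 0.156]
eef_rot: [180.0, 0.0, -80.3]
contact_force: [4.0, 0.4, -6.9]
gripper_width: 0.0114
gripper_force: 12.0
```

drive_tool --increments '[[[-1,0,-0.032,-0.065,0],[-1,0,-0.064,-0.128,0],[-1,0,-0.099,-0.19,0],[-1,0,-0.137,-0.249,0],[-1,0,-0.178,-0.307,0]]]'

```text
time_s: 29.02
tcp_pos: [0.5863, 0.079, 0.1931]
eef_rot: [179.8, -0.0, -80.3]
contact_force: [-6.9, 0.9, -2.6]
gripper_width: 0.0116
gripper_force: 12.0
```

drive_tool --increments '[[[-1,0,-0.044,-0.056,0],[-1,0,-0.091,-0.109,0],[-1,0,-0.14,-0.16,0],[-1,0,-0.14,-0.16,0]]]'

```text
time_s: 29.52
tcp_pos: [0.6031, 0.0818, 0.2136]
eef_rot: [179.9, -0.0, -80.3]
contact_force: [-11.6, 0.1, 5.3]
gripper_width: 0.0115
gripper_force: 12.0
```

drive_tool --increments '[[[-1,0,-0.03,-0.06,0],[-1,0,-0.085,-0.11,0],[-1,0,-0.14,-0.15,0],[-1,0,-0.14,-0.15,0]]]'

```text
time_s: 30.02
tcp_pos: [0.6216, 0.0851, 0.231]
eef_rot: [-179.9, -0.0, -80.3]
contact_force: [-2.1, -0.4, -1.4]
gripper_width: 0.0115
gripper_force: 12.0
```

drive_tool --increments '[[[-1,0,-0.06,-0.045,0],[-1,0,-0.12,-0.08,0],[-1,0,-0.19,-0.115,0],[-1,0,-0.19,-0.115,0]]]'

```text
time_s: 30.52
tcp_pos: [0.6441, 0.0888, 0.246]
eef_rot: [-179.9, -0.0, -80.3]
contact_force: [-6.4, -0.7, 5.4]
gripper_width: 0.0116
gripper_force: 12.0
```

drive_tool --increments '[[[-0.6,0,0,0,0],[-0.6,0,0,0,0],[-0.6,0,0,0,0]]]'

```text
time_s: 30.9
tcp_pos: [0.6438, 0.0889, 0.2442]
eef_rot: [-179.9, 0.0, -80.3]
contact_force: [0.3, -0.4, -0.8]
gripper_width: 0.0175
gripper_force: 0.0
```

drive_tool --increments '[[[-0.6,0,0,-0.15,0],[-0.6,0,0,-0.3,0],[-0.6,0,0,-0.6,0],[-0.6,0,0,-0.8,0],[-0.6,0,0,-0.8,0]]]'

```text
time_s: 31.52
tcp_pos: [0.6443, 0.089, 0.3441]
eef_rot: [-179.6, 0.0, -80.3]
contact_force: [0.4, -0.2, -0.0]
gripper_width: 0.0176
gripper_force: 0.0
```

```bash
python3 - <<'E'
from h import *
print(r.get_state()["tcp_pos"],r.get_state()["contact_force"])
b=capture("scene");t=capture("top")
o=np.vstack([cv2.resize(b[130:270,220:440],(800,300)),cv2.resize(t[130:230,210:410],(800,300))])
cv2.imwrite("pics/end.png",o[:,:,::-1])
E
```

```text
[0.64431853 0.08896516 0.34406241] [ 0.44020171 -0.17837134 -0.02067989]
```

View pics/end.png

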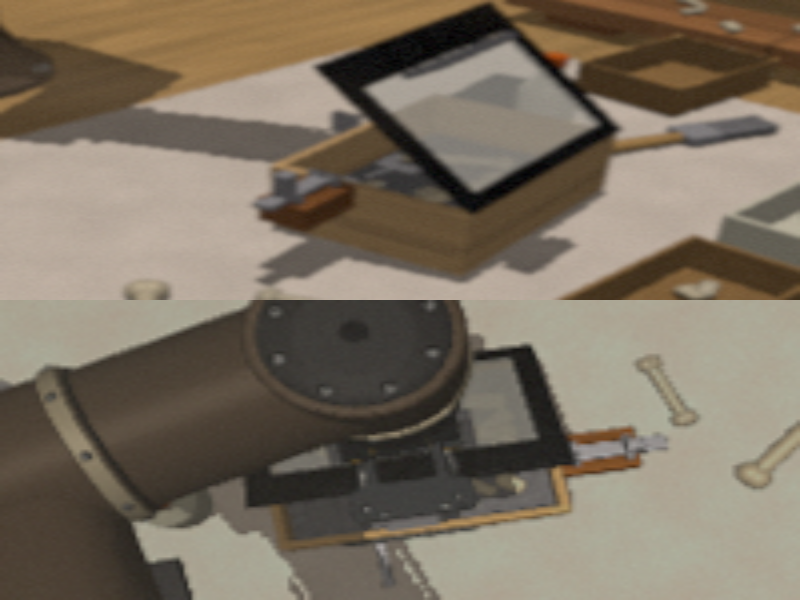

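The lid stands open, the bolt is drawn, the tab is to the left, and the tool is clear at z = 0.34. I'll check the angle from the lid's front-right corner, at crop (573,463), and hand in if it is good.

```bash
python3 - <<'E'
from h import *
from plant import job
c,d=ray("top",(210+573/4,130+163/3));cc=tocase(c);dd=np.r_[C.T@d[:2],d[2]]
k=(-.119-cc[1])/dd[1]; print("at plane y",cc+k*dd)
for t in np.arange(35,61,5):
    a=np.radians(t);z=.1+.212*np.sin(a);p=cc+dd*(z-cc[2])/dd[2];print(t,p[0],.09-.212*np.cos(a))
if r.get_state()["tcp_pos"][2]>.33: print(job.close_job())
E
```

```text
at plane y [-0.05040288 -0.119       0.26771749]
35 -0.04762020010512495 -0.08366023338926626
40 -0.04850550565159763 -0.07240142194122334
45 -0.04932823580526029 -0.059906637611548075
50 -0.05008212909286555 -0.046270973253546344
55 -0.050761447931281484 -0.031598204506421784
60 -0.05136102229396382 -0.016000000000000028
the job is handed in; nothing more can be done
None
```

The specimen case is open and the job is handed in at about 32 s: the lid stands at roughly 49°, the bolt is drawn 25 mm, the catch was pushed about 36 mm aside with only 2 N or so of force, and nothing else on the table was touched.

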